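# Weigh out ring cores on the spindle pan of a spring scale

### The arm

A 6-joint arm with a two-finger parallel gripper is mounted at the origin on the work surface. World frame = base frame: x ahead of the robot, y to its left, z up, the work surface at z = 0. Lengths are in mm, angles in rad, forces in N, time in s.
With the tool pointing down it reaches from about 300 to 775 mm from the base axis. Payload 14.6 kg.
Tool frame: the origin (TCP) lies at the very end of the fingers, on their centre line; the grasp point (between the pads) lies 19 mm behind it; z points along the fingers, y is the line along which they close (so a half turn about z gives the same grasp; the last joint's range is limited). The gripper opens to 94 mm and grips with 3 to 60 N. Pads are 16 mm wide; open, the fingers measure 119 mm over their backs; the gripper's body (75 mm by 177 mm) begins 78 mm behind the grasp point.
Start: joints at [-1.34, 0.3, 1.521, -0, 1.321, -0.067], TCP at [161.373, -525.783, 205.446] pointing down, gripper open.
Joint ranges: [-3.03, 3.03], [-0.79, 2.21], [0.23, 2.52], [-1.04, 4.18], [0, 3.07], [-2.55, 2.55]. Speed limits (rad/s): [2.22, 2.22, 2.57, 3.14, 3.14, 3.14].

### API

Orientations are given as [roll, pitch, yaw] about the fixed x, y, z axes, in that order (R = Rz(yaw) Ry(pitch) Rx(roll)).
In Python, from cell import manip, eyes, ticket gives the robot as it stands. The module is installed in compiled form; this text tells all that it offers.
- The arm moves only by the tool arm_command, never from a script. Its argument "plan" is a list of rows, each a list of 5 numbers: the opening, from -1 (shut) to 1 (fully open), then the shift along the tool's x, y, z in m, then the turn about the tool's z in rad. In form: [[jaw, dx, dy, dz, roll], ...]. A call has 1 to 20 rows; each row shifts and turns the commanded pose from where the row before left it, along the tool's axes as they then stand; what a row does not reach is not made up. A row lasts 1/8 s, in which the tool goes at most 62.5 mm and 10.7 degrees, less where a joint would pass 70% of its speed; a pose out of reach is approached as far as the arm can. A call is refused whole if a number of a shift passes 0.0625 or a number of a turn 0.188, either way. A call with a gripper value outside its range is refused whole. The fingers move at their own pace and stop on an object; "newtons" is the grip in N (left out, the last holds). Time passes only in rows, so rows that do not move let the fingers close. It gives the time, the measured TCP pose, the force, the opening and the grip force at its end, in the units of the state.
- manip.read_state(): the state, without advancing time (a new reading comes with each control period).
- eyes.camera(name): name is "scene" or "top" or "wrist"; returns a dict with "img" (384x512x3 uint8, blue, green, red), "z_map" (384x512 float32, mm along the optical axis (not along the pixel's ray), 0 where there is no reading), "fx", "fy", "cx", "cy" (pixels), "eye" and "orientation" of the camera in the world. Camera axes: x right, y down, z forward; pixel columns grow to the right and rows downward; lengths in mm; the calibration is good to about 2 mm. A picture is of the moment at which its call begins.
- ticket.sign_off(): hands the job in; it is judged then, once.
The state is a dict: "clock": time; "joints": joint angles; "qd": joint speeds; "effort": joint torques, N m; "eef_pos": TCP position; "eef_rot": TCP orientation; "wrist_force": force on the tool from outside, world axes, zero at the start; "moment": the same for the moment, N m; "finger_gap": finger opening in mm; "finger_force": force on a finger pad.
Only numpy, scipy, OpenCV 4.12 (cv2) and the standard library are available. Lean on these libraries where they do the work, as an engineer would, in place of code of your own. Each camera call takes 0.05 s, during which the arm holds its last target. There are 200 camera calls.

### The job

Weigh out an order of the middle-sized ring cores from the mat: put them one at a time over the spindle of the spring scale, each lowered until it lies flat on the pan or on the core below and let go so that the needle settles, and stop with the first core that brings the needle up to or past the steel marker tab on the dial (pick up no more after it). The cores are brittle and the scale is light: never drop or knock a core, and never press the pan so far down that the needle runs to the end of its travel; a core that is caught on the spindle's top is not forced but shifted with a light touch until it finds the spindle. Leave the cores you do not need on the mat where they lie, and leave everything else alone.

Things in the scene. Friction and masses are not known exactly. Their poses are not given: they have to be found in the camera images.
- scale: Spring scale, fixed to the bench: white housing, 180 mm wide, 118 mm high, with a sloping face on its +x side that carries a round dial; it runs from x = -95 to +152 mm of the origin. Origin on the bench under the pan's nominal axis, z up. Spring, straight down: each newton sinks pan and spindle 6.7 mm (150 N/m); the pan stops hard at 34 mm.
- pan_nominal (a point): 165 mm straight above the scale's origin: upper face of the empty pan (steel, flat, 140 mm diameter). Fixed to the housing, does not sink.
- spindle_nominal (a point): 210 mm straight above the scale's origin: height of the flat top of the spindle (aluminium, upright, 24.5 mm diameter, 45 mm tall above the pan) with the pan empty. Fixed to the housing. The lift-off pan sits askew on its stem, so the spindle's true axis is 3.4 to 4.6 mm to one side of this point, in an unknown direction, the same all through a run: feel for it or look.
- needle (a joint): Dial needle, rad: 0 with the empty pan, clockwise seen from in front as the pan sinks, 140 rad per metre of pan travel (0.93 rad per newton). It also moves while the pan or spindle is pressed, and springs back. One core is worth 0.7 to 1.2 rad. The scale is overloaded beyond 4.5 rad; the pan is on its stop at 4.76 rad.
- marker (a joint): Marker tab on the dial's rim, rad on the same scale as the needle (equal values: the needle points at the middle of the tab). Set by hand to a different value each time; stays where it is. It asks for two or three cores.
- needle_tip (a point): Tip of the black needle, 47 mm from the dial's centre.
- marker_tip (a point): Inner point of the steel marker tab (tab 10 mm wide, pointer 4 mm wide) on the dial's rim, 51 mm from the dial's centre; its x axis points outward from the dial's centre, y anticlockwise as seen from in front.
- core1: Middle-sized ring core (four alike, core1 to core4, dark grey ferrite or iron powder): outer diameter 49 mm, hole 27 mm, 13 mm high; weighs 80 to 125 g, each differently, and does not show it; brittle: it chips if the scale or another core bears on it with more than 10 N. Origin at the centre of its underside, z up along its axis. Starts lying flat on the mat.
- core2: Middle-sized ring core (four alike, core1 to core4, dark grey ferrite or iron powder): outer diameter 49 mm, hole 27 mm, 13 mm high; weighs 80 to 125 g, each differently, and does not show it; brittle: it chips if the scale or another core bears on it with more than 10 N. Origin at the centre of its underside, z up along its axis. Starts lying flat on the mat.
- core3: Middle-sized ring core (four alike, core1 to core4, dark grey ferrite or iron powder): outer diameter 49 mm, hole 27 mm, 13 mm high; weighs 80 to 125 g, each differently, and does not show it; brittle: it chips if the scale or another core bears on it with more than 10 N. Origin at the centre of its underside, z up along its axis. Starts lying flat on the mat.
- core4: Middle-sized ring core (four alike, core1 to core4, dark grey ferrite or iron powder): outer diameter 49 mm, hole 27 mm, 13 mm high; weighs 80 to 125 g, each differently, and does not show it; brittle: it chips if the scale or another core bears on it with more than 10 N. Origin at the centre of its underside, z up along its axis. Starts lying flat on the mat.
- mat: Grey-blue bench mat, 230 mm (x) by 330 mm (y), 3 mm thick, fixed; origin at the centre of its underside. Six cores lie on it in two rows of three along its y axis, rows 96 mm apart, about 105 mm between neighbours in a row (+-8 mm).
- core_small: Small ring core on the mat, outer diameter 31 mm, 10 mm high: not part of the order, leave alone. Origin at the centre of its underside.
- core_large: Large ring core on the mat, outer diameter 61 mm, 12.5 mm high: not part of the order, leave alone. Origin at the centre of its underside.
- reel: Black component reel lying flat, 100 mm diameter, 12 mm high: leave alone. Origin at the centre of its underside.
- adapter: Brass coaxial adapter standing upright, 21 mm diameter, 40 mm high: leave alone. Origin under its centre.
- calliper: Digital calliper lying flat, 200 mm long (along its x): leave alone. Origin under its centre.
- carton: Small cardboard carton 120 x 90 x 55 mm: leave alone. Origin under its centre.
- screwdriver: Screwdriver lying flat: leave alone. Origin under its middle.
Things that resemble listed ones, but are neither listed nor needed, are in the scene too. Leave any purple look-alike of the core3 alone. Leave any orange look-alike of the core2 alone.

How it is judged:
By the outcome, as a careful person would: the job done as asked, in the order asked, and still so for the second after the job is handed in, with the robot touching nothing.
It also fails if it takes over 72 s, if anything falls off the work surface, if the arm or the gripper's body presses on something with over 40 N, if the wrist force passes 120 N, or if a joint passes its speed limit or range.

## Working session

There is one attempt and no reset: what is moved stays moved. The work goes in short steps, Python scripts to look and compute and a tool call to move; the robot and the scene stay as the last step left them, time stands still between calls to the robot, and variables do not carry over. Pictures are saved under pics/ and viewed, at most 10 in all, crops included, and the job is handed in when it is done.

Besides the shell and the picture viewer there is one more tool, called as name(argument=value, ...), one argument or row to a line, values as JSON. arm_command: Moves the arm, as the interface text tells. Its arguments: {"type":"object","properties":{"plan":{"type":"array"},"newtons":{"type":"number"}},"required":["plan"]}

```bash
mkdir -p pics
cat > h.py <<'E'
import numpy as np, cv2
from scipy.spatial.transform import Rotation as R
from cell import manip, eyes, ticket
def cam(n):
    c=eyes.camera(n); return c
def rot(c):
    o=np.array(c["orientation"],float)
    return o if o.shape==(3,3) else R.from_euler('xyz',o).as_matrix()
def pts(c):
    z=c["z_map"]; v,u=np.mgrid[:z.shape[0],:z.shape[1]]
    p=np.stack([(u-c["cx"])/c["fx"]*z,(v-c["cy"])/c["fy"]*z,z],-1)
    return p@rot(c).T+np.array(c["eye"])
def ray(c,u,v,h):
    d=rot(c)@np.array([(u-c["cx"])/c["fx"],(v-c["cy"])/c["fy"],1.]); e=np.array(c["eye"])
    return e+d*(h-e[2])/d[2]
E
python3 - <<'E'
from h import *
t=cam("top");s=cam("scene")
for n,c in(("top",t),("scene",s)): print(n,c["eye"],c["orientation"],c["fx"],c["cx"],c["cy"]); cv2.imwrite(f"pics/{n}0.png",c["img"])
print(manip.read_state())
E
```

```text
top [432.77363364  10.63439705 979.41792988] [-2.99391529 -0.00455472 -1.5692331 ] 362.4241321378986 252.22189312436234 188.88725610057094
scene [1511.97662     135.36250711 1015.42487551] [-2.31176522 -0.00656103  1.71465086] 486.20187996461254 251.2394912067465 178.9197444772549
{'clock': 0.1, 'joints': array([-1.33962056e+00,  3.00412869e-01,  1.52153115e+00, -8.02094103e-06,
        1.32072883e+00, -6.65713924e-02]), 'qd': array([-0.00061044, -0.00152503, -0.00199919,  0.00031488,  0.00044128,
        0.00071307]), 'effort': array([ 7.30574757e-04, -5.32645476e+01, -3.53283620e+01,  7.09515042e-02,
        2.35044683e-02, -4.26154634e-05]), 'eef_pos': array([ 161.3049887 , -525.55370264,  204.93940055]), 'eef_rot': array([-3.14051433e+00, -6.41048840e-05,  2.97749112e-01]), 'wrist_force': array([-0.59312159,  1.74726981,  0.05733278]), 'moment': array([-0.04618931, -0.00109689, -0.00980473]), 'finger_force': 0.0, 'finger_gap': 94.12916739324763}
```

View pics/top0.png

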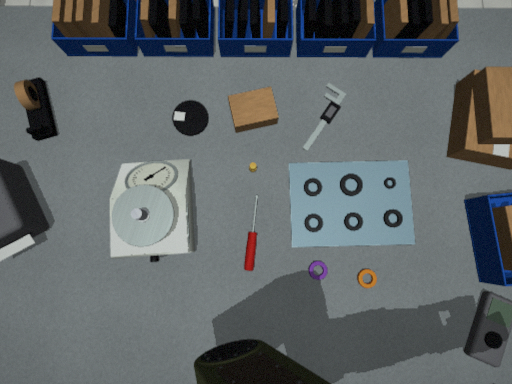

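View pics/scene0.png

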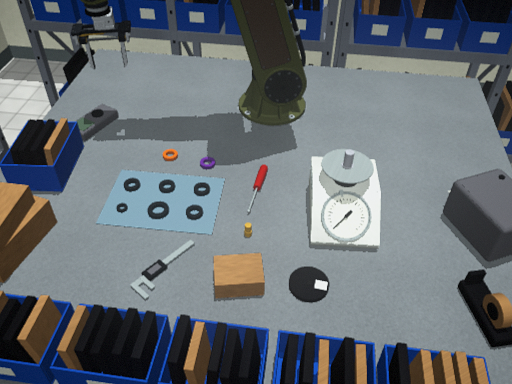

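The top view shows the mat with the middle-sized cores at about (313,187), (314,223), (353,221) and (393,218). The large one is at (351,184) and the small one at (390,183). The scale's spindle is at (138,213) and its dial at (152,177). The purple and orange rings lie off the mat.

Run:
```python
from h import *
c=cam("top"); im=c["img"]; g=im.max(2)
P=pts(c)
roi=np.zeros(g.shape,np.uint8); roi[163:244,293:411]=1
m=((g<95)&(roi>0)).astype(np.uint8)
for k in cv2.findContours(m,cv2.RETR_EXTERNAL,cv2.CHAIN_APPROX_NONE)[0]:
    if cv2.contourArea(k)<30: continue
    (u,v),r=cv2.minEnclosingCircle(k); u,v=cv2.moments(k)["m10"]/cv2.moments(k)["m00"],cv2.moments(k)["m01"]/cv2.moments(k)["m00"]
    print("core",np.round([u,v,r],1),np.round(ray(c,u,v,11)[:2],1))
z=P[...,2]
sp=(z>195)&(z<225)&(np.indices(z.shape)[1]>100)&(np.indices(z.shape)[1]<200); sp[:150]=0;sp[260:]=0
print("spindle",P[sp].mean(0),sp.sum(), np.argwhere(sp).mean(0))
pn=(z>155)&(z<180); pn[:150]=0;pn[260:]=0;pn[:,:100]=0;pn[:,200:]=0
(u,v),r=cv2.minEnclosingCircle(np.argwhere(pn)[:,::-1].astype(np.float32)); print("pan",u,v,r,ray(c,u,v,165),P[pn][:,2].mean())
hs=(z>112)&(z<124); hs[:150]=0;hs[260:]=0;hs[:,:100]=0;hs[:,200:]=0
q=P[hs]; print("housing",q.min(0),q.max(0)); print(cv2.minAreaRect(q[:,:2].astype(np.float32)))
w=cam("wrist"); print(w["eye"],w["orientation"],w["fx"],w["cx"],w["cy"])
```

```text
core [313.2 222.5   9.1] [ 486.6 -156.4]
core [352.9 221.1   9.2] [ 490.4 -262.5]
core [392.5 217.9   9.6] [ 499.1 -368.9]
core [389.4 182.7   5.7] [ 594.7 -365.6]
core [312.3 186.8   8.9] [ 582.9 -156.2]
core [350.7 184.5  11.3] [ 589.6 -260.3]
spindle [494.95209336 251.89570237 209.22194855] 120 [213.03333333 137.04166667]
pan 142.6219482421875 214.89837646484375 31.641742706298828 [494.35012012 253.05394269 165.        ] 165.4364652746106
housing [399.31061229 157.48516264 112.02161443] [560.94094328 348.25717284 123.90616111]
((481.4064636230469, 253.77101135253906), (154.65423583984375, 181.55020141601562), 4.280741214752197)
[ 231.56306882 -503.69337582  383.88835961] [ 2.88671744e+00  1.79877807e-03 -1.27247789e+00] 297.0863291717096 251.21777149071846 194.52832257030232
```

arm_command(
  plan=[
    [1,0,0,0,0.149],
    [1,0,0,0,0.149],
    [0.6,0.0361,-0.041,0.01,0],
    [0.6,0.0361,-0.041,0.01,0],
    [0.6,0.0361,-0.041,0.01,0],
    [0.6,0.0361,-0.041,0.01,0],
    [0.6,0.0361,-0.041,0.02,0],
    [0.6,0.0361,-0.041,0.02,0],
    [0.6,0.0361,-0.041,0.02,0],
    [0.6,0.0361,-0.041,0.02,0],
    [0.6,0.0361,-0.041,0.02,0],
    [0.6,0,0,0,0],
    [0.6,0,0,0,0],
  ],
  newtons=10,
)

```text
clock: 1.82
eef_pos: [486.1, -157.1, 65.5]
eef_rot: [3.142, 0.0, 0.0]
wrist_force: [0.9, -0.3, 1.2]
finger_gap: 74.9
finger_force: 0.0
```

```bash
cat >> h.py <<'E'
def dark(c,h,lim=95,amin=200):
    m=(c["img"].max(2)<lim).astype(np.uint8); out=[]
    for k in cv2.findContours(m,cv2.RETR_EXTERNAL,cv2.CHAIN_APPROX_NONE)[0]:
        if cv2.contourArea(k)<amin: continue
        q=np.array([ray(c,u,v,h) for u,v in k[:,0]])[:,:2].astype(np.float32)
        (x,y),r=cv2.minEnclosingCircle(q); out.append((np.round(k[:,0].mean(0)),round(float(x),1),round(float(y),1),round(float(r),1)))
    return out
E
python3 - <<'E'
from h import *
c=cam("wrist"); cv2.imwrite("pics/w1.png",c["img"]); s=manip.read_state()
print(s["clock"],s["eef_pos"],s["eef_rot"],s["wrist_force"],s["finger_gap"],c["eye"])
for o in dark(c,16): print(o)
E
```

```text
1.875 [ 485.99484545 -157.63242097   65.79992247] [ 3.14134821e+00 -2.69478060e-04 -8.94003005e-04] [-0.81646119 -0.06184451 -0.48123083] 75.40489765719951 [ 559.55013423 -156.55202699  244.35912461]
(array([251., 313.]), 326.3, -160.3, 243.6)
(array([250., 207.]), 488.7, -155.8, 25.1)
(array([380., 202.]), 492.6, -259.2, 26.0)
(array([497., 194.]), 500.6, -358.3, 25.4)
(array([250.,  82.]), 583.4, -155.5, 24.0)
(array([392.,  72.]), 590.4, -257.3, 31.2)
```

View pics/w1.png

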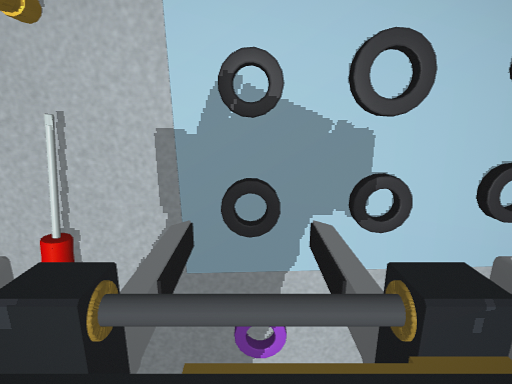

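The wrist picture shows the target core at (250,207) centred between the finger tips at (190,225) and (313,225). Next I descend and grip.

arm_command(
  plan=[
    [0.6,0.002,-0.001,0.025,0],
    [0.6,0,0,0.02,0],
    [0.6,0,0,0.013,0],
    [0.6,0,0,0,0],
    [-1,0,0,0,0],
    [-1,0,0,0,0],
    [-1,0,0,0,0],
    [-1,0,0,0,0],
    [-1,0,0,0,0],
    [-1,0,0,0,0],
  ],
  newtons=10,
)

```text
clock: 3.12
eef_pos: [488.6, -156.0, 7.8]
eef_rot: [3.141, -0.001, -0.0]
wrist_force: [-1.2, 0.5, 6.2]
finger_gap: 49.0
finger_force: 10.0
```

arm_command(
  plan=[
    [-1,0,0,-0.03,0],
    [-1,0,0,-0.05,0],
    [-1,0,0,-0.06,0],
    [-1,0,0,-0.06,0],
    [-1,0,0,-0.04,0],
    [-1,-0.006,-0.03,0,0],
    [-1,-0.007,-0.055,0,0],
    [-1,-0.007,-0.055,0,0],
    [-1,-0.007,-0.055,0,0],
    [-1,-0.007,-0.055,0,0],
    [-1,-0.007,-0.055,0,0],
    [-1,-0.007,-0.055,0,0],
    [-1,-0.006,-0.048,0,0],
    [-1,0,0,0,0],
    [-1,0,0,0,0],
  ],
)

```text
clock: 5.0
eef_pos: [434.3, 251.7, 247.1]
eef_rot: [3.141, 0.001, 0.0]
wrist_force: [-0.5, -1.0, -1.2]
finger_gap: 48.9
finger_force: 10.0
```

Run:
```python
from h import *
c=cam("wrist"); cv2.imwrite("pics/w2.png",c["img"]); s=manip.read_state()
print(s["clock"],s["eef_pos"],s["eef_rot"],s["wrist_force"],s["finger_gap"],c["eye"])
np.save("w2.npy",c,allow_pickle=True)
P=pts(c); z=P[...,2]; sp=(abs(z-210)<6)&(abs(P[...,0]-494)<30)&(abs(P[...,1]-252)<30)
print(sp.sum(),P[sp].mean(0),np.argwhere(sp).mean(0))
```

```text
5.05 [434.53722287 251.3861386  247.28398427] [ 3.14128525e+00  2.87631718e-04 -8.35677456e-04] [-0.37904266  0.72024315 -1.68124548] 48.92225960306378 [507.86159103 252.41910183 425.95640564]
879 [495.37995666 254.92174752 209.53523473] [134.80773606 247.88054608]
```

View pics/w2.png

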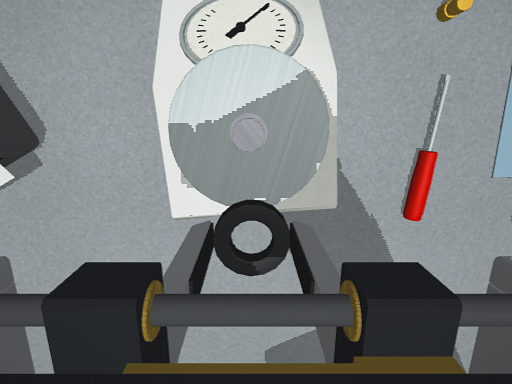

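The wrist view shows the core hanging flat in the grip at (252,238), the spindle top at (248,133) and the dial at (240,30).

```bash
cat >> h.py <<'E'
def face(c,cx,cy,zt,tol,rad):
    P=pts(c); m=((abs(P[...,2]-zt)<tol)&(np.hypot(P[...,0]-cx,P[...,1]-cy)<rad)).astype(np.uint8)
    k=max(cv2.findContours(m,cv2.RETR_EXTERNAL,cv2.CHAIN_APPROX_NONE)[0],key=cv2.contourArea)
    zz=np.median(P[...,2][m>0])
    q=np.array([ray(c,u,v,zz)[:2] for u,v in k[:,0]])
    A=np.c_[2*q,np.ones(len(q))]; s=np.linalg.lstsq(A,(q**2).sum(1),rcond=None)[0]
    (x,y),r=cv2.minEnclosingCircle(q.astype(np.float32))
    return np.round([s[0],s[1],np.sqrt(s[2]+s[0]**2+s[1]**2),x,y,r,zz,m.sum()],2)
E
python3 - <<'E'
from h import *
c=np.load("w2.npy",allow_pickle=True).item()
for t in (1.5,3): print("spindle",face(c,495,254,209.5,t,25)); print("core",face(c,435,252,255.5,t,32))
t=cam("top"); print("top spindle",face(t,495,253,209,2,25),"core",face(t,435,252,255,3,32))
P=pts(c)
for v in range(195,285,8): print(v,np.round(P[v,252],1))
E
```

```text
spindle [495.23 254.91  11.56 495.27 254.93  12.1  209.5  859.  ]
core [ 433.29  252.66   23.4   432.73  253.19   24.85  254.82 2640.  ]
spindle [495.24 254.91  11.57 495.27 254.93  12.1  209.53 878.  ]
core [ 433.97  253.38   24.19  434.25  256.35   27.94  254.69 3207.  ]
top spindle [495.34 252.6    9.31 495.67 252.96  12.23 210.02  74.  ] core [436.01 260.57  11.5  435.94 265.24  15.62 255.9   45.  ]
195 [439.4 251.8 165.9]
203 [457.3 252.  253.1]
211 [452.6 252.  254.2]
219 [447.6 252.  254.6]
227 [344.7 251.4  -1.5]
235 [331.9 251.3  -0.7]
243 [318.9 251.3   0. ]
251 [305.4 251.3  -0. ]
259 [419.9 252.  252.6]
267 [415.4 252.  254.7]
275 [409.3 252.  254. ]
283 [249.2 251.2  -0.4]
```

```bash
cat >> h.py <<'E'
from scipy.optimize import least_squares
def core(c,zt,x0,y0):
    """centre of held core from far outer edge (r 24.5) and near hole edge (r 13.5) of its top face"""
    P=pts(c); z=P[...,2]; far=[];near=[]
    w=rot(c).T@(np.array([x0,y0,zt])-np.array(c["eye"])); u0=int(round(w[0]/w[2]*c["fx"]+c["cx"])); v0=int(round(w[1]/w[2]*c["fy"]+c["cy"]))
    for u in range(u0-14,u0+15):
        col=z[:,u]>zt-20
        v=v0
        while not col[v]: v+=1
        while col[v]: v+=1
        far.append(ray(c,u,v-.5,zt)[:2])
        if abs(u-u0)<=10:
            v=v0
            while not col[v]: v-=1
            near.append(ray(c,u,v+.5,zt)[:2])
    far=np.array(far);near=np.array(near)
    f=lambda p,q,r: np.hypot(*(q-p).T)-r
    a=least_squares(f,[x0,y0],args=(far,24.5)).x; b=least_squares(f,[x0,y0],args=(near,13.5)).x
    j=least_squares(lambda p:np.r_[f(p,far,24.5),f(p,near,13.5)],[x0,y0])
    return np.round(np.r_[a,b,j.x,np.sqrt(np.mean(j.fun**2))],2)
E
python3 - <<'E'
from h import *
c=np.load("w2.npy",allow_pickle=True).item()
print(core(c,255,434,252.5))
# dial view
s=cam("scene"); cv2.imwrite("pics/dial0.png",cv2.resize(s["img"][150:255,300:390],None,fx=6,fy=5.7,interpolation=cv2.INTER_CUBIC)[:600])
cv2.imwrite("pics/dialw.png",cv2.resize(c["img"][0:75,170:310],None,fx=5,fy=5,interpolation=cv2.INTER_CUBIC))
E
```

```text
[434.09 252.12 432.97 254.41 433.62 253.98   1.61]
```

View pics/dial0.png

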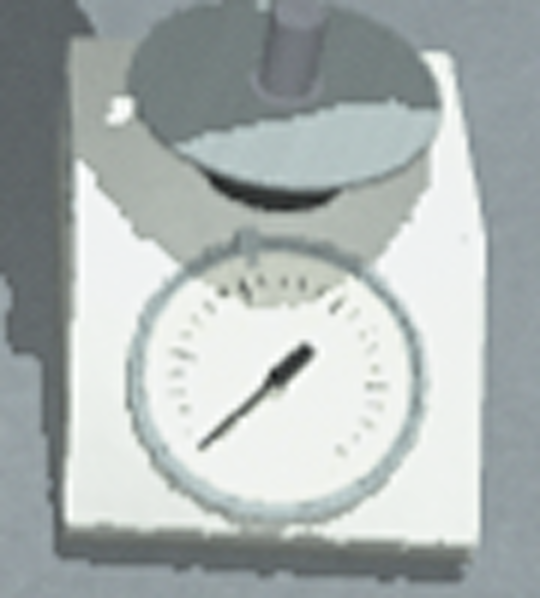

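The dial shows the needle's tip at lower left (202,447), the dial's centre at (277,380) and the marker tab at the top (249,245), so the marker is about 2.1 rad from zero. I'll check the core's x in the hand from an intensity profile.

Run:
```python
from h import *
c=np.load("w2.npy",allow_pickle=True).item()
g=c["img"].max(2).astype(float); z=pts(c)[...,2]
for u in (248,251,254): print(u,g[196:282,u].astype(int).tolist())
print(np.round(z[196:282,251]).astype(int).tolist())
for v in (236,): print(g[v,208:296].astype(int).tolist())
for v in (200,222,277,278): print(v,ray(c,251,v,255))
```

```text
248 [142, 142, 145, 116, 26, 24, 26, 25, 27, 45, 43, 42, 40, 40, 39, 40, 39, 38, 37, 37, 38, 37, 36, 30, 88, 161, 161, 162, 160, 157, 158, 160, 160, 161, 163, 167, 167, 160, 157, 161, 159, 160, 161, 161, 164, 164, 161, 160, 162, 165, 164, 168, 164, 159, 163, 169, 172, 59, 23, 24, 24, 27, 24, 28, 27, 38, 46, 40, 36, 37, 35, 36, 35, 37, 37, 38, 35, 35, 32, 24, 168, 164, 161, 163, 157, 160]
251 [137, 138, 142, 114, 26, 24, 27, 26, 27, 42, 45, 42, 40, 40, 40, 41, 39, 38, 39, 38, 38, 36, 36, 29, 61, 173, 167, 160, 160, 161, 162, 158, 159, 158, 161, 159, 156, 156, 162, 165, 165, 169, 168, 164, 159, 157, 154, 153, 154, 153, 161, 162, 160, 161, 167, 166, 171, 95, 24, 23, 26, 26, 26, 25, 24, 26, 47, 41, 37, 35, 37, 36, 37, 37, 37, 38, 35, 36, 34, 24, 139, 157, 160, 161, 162, 159]
254 [139, 138, 175, 183, 32, 21, 24, 25, 26, 44, 46, 42, 41, 41, 41, 40, 39, 39, 39, 38, 38, 37, 34, 32, 61, 168, 162, 165, 166, 162, 159, 161, 158, 158, 160, 158, 159, 160, 155, 159, 161, 161, 161, 157, 161, 165, 161, 160, 161, 162, 161, 157, 158, 157, 154, 160, 171, 54, 20, 26, 25, 25, 28, 25, 25, 50, 70, 67, 66, 6
[... 314 characters left out ...]
 245, 248, 249, 251, 252, 253, 255, 254, 254, 255, 255, 255, 254, 256, 255, 255, 255, 255, 256, 256, 254, 0, -1, -1, 0, 0, -1]
[29, 24, 25, 26, 24, 25, 33, 35, 36, 36, 37, 37, 35, 36, 36, 37, 37, 37, 36, 37, 36, 32, 54, 115, 156, 151, 155, 161, 162, 159, 160, 160, 161, 163, 166, 164, 163, 162, 159, 160, 159, 163, 166, 165, 162, 160, 161, 164, 167, 165, 159, 157, 157, 158, 159, 156, 154, 155, 161, 162, 164, 165, 165, 150, 46, 24, 34, 36, 36, 38, 37, 36, 37, 38, 37, 37, 37, 38, 36, 38, 37, 34, 22, 22, 25, 24, 25, 23]
200 [459.77332752 252.61693644 255.        ]
222 [445.84548164 252.610862   255.        ]
277 [408.48101688 252.59456602 255.        ]
278 [407.76551833 252.59425396 255.        ]
```

arm_command(
  plan=[
    [-1,0.031,-0.0013,0,0],
    [-1,0.0308,-0.0013,0,0],
    [-1,0,0,0.015,0],
    [-1,0,0,0.012,0],
    [-1,0,0,0,0],
    [-1,0,0,0,0],
  ],
)

```text
clock: 5.9
eef_pos: [496.0, 254.8, 221.0]
eef_rot: [-3.141, -0.001, 0.0]
wrist_force: [0.5, 0.1, -1.9]
finger_gap: 48.8
finger_force: 10.0
```

Run:
```python
from h import *
c=cam("wrist"); s=manip.read_state()
print(s["clock"],s["eef_pos"],s["eef_rot"],s["wrist_force"],c["eye"])
cv2.imwrite("pics/w3.png",cv2.resize(c["img"][180:300,180:330],None,fx=5,fy=5,interpolation=cv2.INTER_CUBIC))
```

```text
5.95 [496.12683474 254.86804698 221.12704788] [-3.14119238e+00 -9.27261928e-04  4.93267859e-05] [ 0.64390974  0.11727803 -0.99391206] [569.31001768 255.34476502 399.91472718]
```

View pics/w3.png

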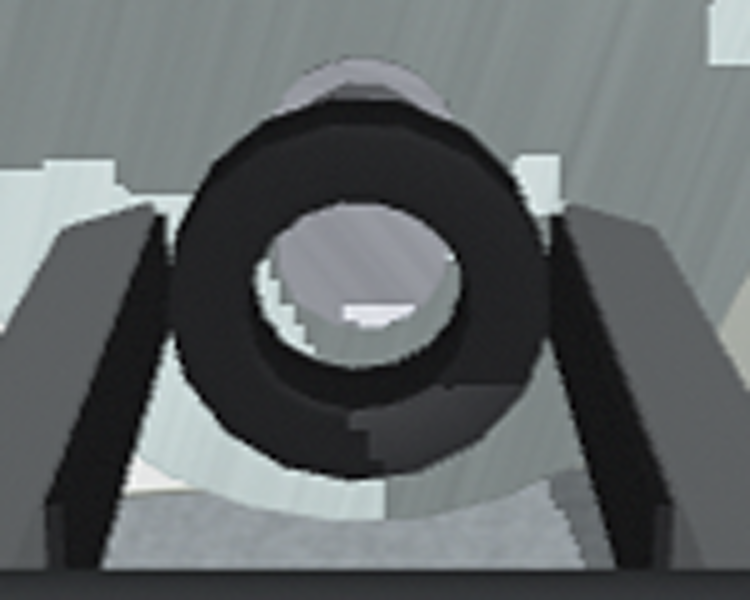

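The zoomed view shows the spindle's top through the core's hole. Its visible edges are left 275, right 452, far 327 and near 58; the hole's are 258, 460 and far 368. I'll turn these into an offset.

Run:
```python
from h import *
c=cam("wrist")
r=lambda u,v,z: np.round(ray(c,180+(u+.5)/5-.5,180+(v+.5)/5-.5,z)[:2],2)
print("spindle far/near",r(360,327,209.6),r(360,58,209.6)," L/R",r(275,265,209.6),r(452,265,209.6))
print("core hole far bottom",r(360,368,216.2),"near top",r(360,203,229),"far top",r(360,410,229),"far outer",r(360,475,229)," L/R top",r(258,285,229),r(462,285,229))
print(c["eye"],manip.read_state()["eef_pos"])
```

```text
spindle far/near [483.73 255.34] [522.14 255.37]  L/R [492.9 267. ] [492.93 242.74]
core hole far bottom [480.73 255.33] near top [508.77 255.36] far top [481.12 255.33] far outer [471.99 255.32]  L/R top [498.05 267.95] [498.08 242.75]
[569.37665214 255.37599707 400.05368819] [496.17826911 254.87878165 221.11513551]
```

arm_command(
  plan=[
    [-1,0.0008,0.0005,0,0],
    [-1,0,0,0,0],
    [-1,0,0,0.004,0],
    [-1,0,0,0.004,0],
    [-1,0,0,0.004,0],
    [-1,0,0,0.004,0],
    [-1,0,0,0,0],
    [-1,0,0,0,0],
  ],
)

```text
clock: 7.0
eef_pos: [497.1, 254.3, 204.6]
eef_rot: [-3.142, -0.0, -0.0]
wrist_force: [-0.3, -0.4, -1.1]
finger_gap: 49.0
finger_force: 10.0
```

```bash
cat >> h.py <<'E'
def dial():
    c=cam("scene"); im=c["img"]
    crop=cv2.resize(im[185:250,315:378],None,fx=8,fy=8,interpolation=cv2.INTER_CUBIC)
    return c,crop
E
python3 - <<'E'
from h import *
s=manip.read_state(); print(s["clock"],s["eef_pos"],s["wrist_force"],s["finger_gap"])
c,d=dial(); w=cam("wrist"); wc=cv2.resize(w["img"][180:300,180:280],None,fx=4.33,fy=4.33)
d=cv2.resize(d,None,fx=.7,fy=.7)
h=max(d.shape[0],wc.shape[0]); f=lambda a:cv2.copyMakeBorder(a,0,h-a.shape[0],0,0,cv2.BORDER_CONSTANT)
o=np.hstack([f(d),f(wc)]); cv2.imwrite("pics/c4.png",o); print(o.shape)
E
```

```text
7.0 [497.09801735 254.2788603  204.56709805] [-0.25471105 -0.39193506 -1.06897748] 49.017490701074244
(520, 786, 3)
```

View pics/c4.png

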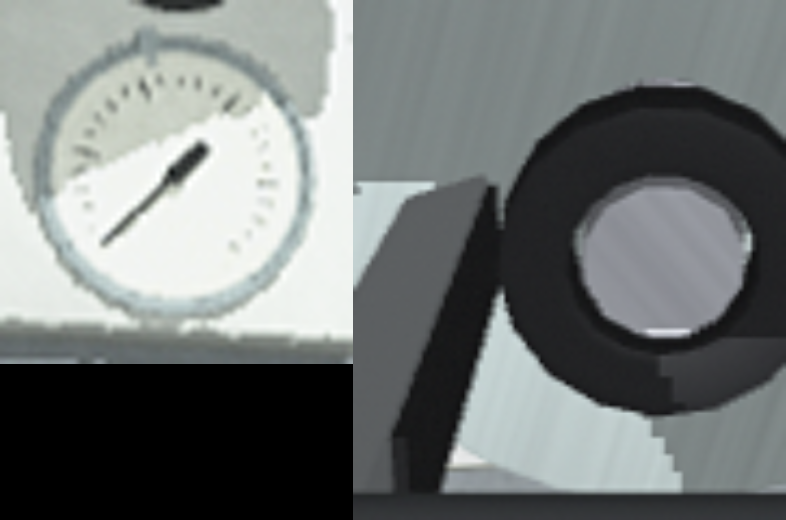

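The needle is still at zero and the hole closely surrounds the spindle, so the core is threaded and free. I lower it to the pan and let go.

arm_command(
  plan=[
    [-1,0,0,0.012,0],
    [-1,0,0,0.012,0],
    [-1,0,0,0.008,0],
    [-1,0,0,0.004,0],
    [-1,0,0,0.002,0],
    [-1,0,0,0.0018,0],
    [-1,0,0,0,0],
    [-1,0,0,0,0],
  ],
)

```text
clock: 8.1
eef_pos: [497.1, 254.3, 164.9]
eef_rot: [-3.141, -0.0, -0.0]
wrist_force: [0.2, -0.5, 0.1]
finger_gap: 48.9
finger_force: 10.0
```

```bash
cat >> h.py <<'E'
def needle(verbose=False):
    c=cam("scene"); im=c["img"]; P=pts(c)
    # plane of the dial face (white pixels in the face)
    sub=(slice(200,238),slice(328,364)); q=P[sub].reshape(-1,3); q=q[np.isfinite(q).all(1)]
    for _ in range(3):
        m=q.mean(0); n=np.linalg.svd(q-m)[2][2]; d=(q-m)@n; q=q[abs(d)<3*np.median(abs(d))+.3]
    n=n*np.sign(n[0])
    return c,m,n
def onplane(c,m,n,u,v):
    d=rot(c)@np.array([(u-c["cx"])/c["fx"],(v-c["cy"])/c["fy"],1.]); e=np.array(c["eye"])
    return e+d*((m-e)@n)/(d@n)
E
python3 - <<'E'
from h import *
s=manip.read_state(); print(s["clock"],s["eef_pos"],s["wrist_force"],s["finger_gap"])
c,m,n=needle(); print("plane",m,n)
np.save("dial1.npy",c,allow_pickle=True)
ey=np.cross(n,np.cross([0,0,1.],n)); up=np.array([0,0,1.])-n[2]*n; up/=np.linalg.norm(up); rt=np.cross(up,n)
# rectified dial 4 px/mm, 160x160 mm
K=4;S=130; gx,gy=np.meshgrid((np.arange(S*K)-S*K/2)/K,(S*K/2-np.arange(S*K))/K)
W=m+gx[...,None]*rt+gy[...,None]*up; X=(W-np.array(c["eye"]))@rot(c)
u=X[...,0]/X[...,2]*c["fx"]+c["cx"]; v=X[...,1]/X[...,2]*c["fy"]+c["cy"]
o=cv2.remap(c["img"],u.astype(np.float32),v.astype(np.float32),cv2.INTER_CUBIC); cv2.imwrite("pics/rect1.png",o)
E
```

```text
8.1 [497.12120504 254.28885482 164.87097968] [ 0.20558357 -0.46878572  0.13197772] 48.86085264665963
plane [608.74428864 262.02153533  74.36952393] [0.08580742 0.99364866 0.07279714]
```

View pics/rect1.png

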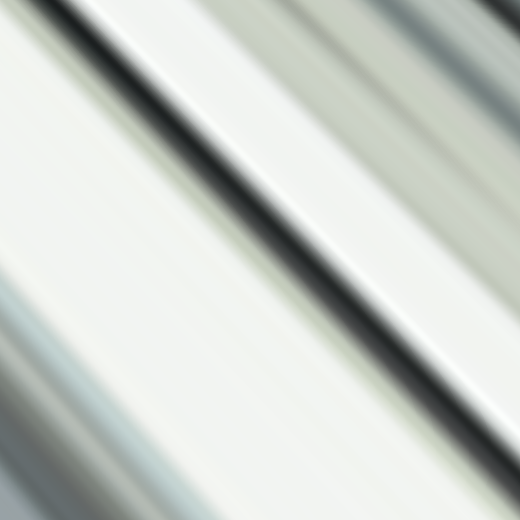

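Too strict an outlier trim collapsed the plane fit, so that picture is useless. I'll refit the plane and read the needle numerically.

```bash
cat >> h.py <<'E'
def needle(c=None,cen=(346.1,216.8),mk=(341.6,194.5)):
    c=c or cam("scene"); P=pts(c); q=P[200:238,328:364].reshape(-1,3); q=q[(q[:,2]>20)&(q[:,2]<200)]
    for _ in range(2):
        m=q.mean(0); n=np.linalg.svd(q-m,full_matrices=False)[2][2]; q=q[abs((q-m)@n)<5]
    n=n*np.sign(n[0]); up=np.array([0,0,1.])-n[2]*n; up/=np.linalg.norm(up); rt=np.cross(up,n)
    C=onplane(c,m,n,*cen); f=lambda u,v:(lambda d:np.array([d@rt,d@up]))(onplane(c,m,n,u,v)-C)
    g=cv2.resize(c["img"].max(2)[190:244,320:374],None,fx=4,fy=4,interpolation=cv2.INTER_CUBIC)
    uv=np.argwhere(g<105)[:,::-1]; D=np.array([f(320+(a+.5)/4-.5,190+(b+.5)/4-.5) for a,b in uv])
    D=D[np.hypot(*D.T)<46]; 
    # keep the blob joined to the hub
    lab=np.zeros((480,480),np.uint8); ij=np.round(D*4+240).astype(int); lab[ij[:,1],ij[:,0]]=1; lab=cv2.dilate(lab,np.ones((7,7)))
    k,L=cv2.connectedComponents(lab); idx=L[ij[:,1],ij[:,0]]; b=np.bincount(idx[idx>0]).argmax(); D=D[idx==b]
    r=np.hypot(*D.T); tip=D[r>r.max()-6].mean(0); mkp=f(*mk)
    cw=lambda p: np.arctan2(p[0],p[1])
    l=cv2.fitLine(D.astype(np.float32),cv2.DIST_HUBER,0,.01,.01).ravel()
    return dict(n=n.round(3),C=C.round(1),tip=tip.round(1),r=round(float(r.max()),1),needle=cw(tip),line=l.round(3),mk=mkp.round(1),marker=cw(mkp),diff=cw(mkp)-cw(tip),N=len(D))
E
python3 - <<'E'
from h import *
c=np.load("dial1.npy",allow_pickle=True).item()
print(needle(c))
E
```

```text
{'n': array([0.642, 0.051, 0.765]), 'C': array([601.2, 263.7,  73.2]), 'tip': array([14.6,  4.3]), 'r': 18.5, 'needle': np.float64(1.284621226957722), 'line': array([0.994, 0.109, 5.543, 3.401], dtype=float32), 'mk': array([-13.6,  58.8]), 'marker': np.float64(-0.22715435469905523), 'diff': np.float64(-1.5117755816567773), 'N': 304}
```

arm_command(
  plan=[
    [0.28,0,0,0,0],
    [0.28,0,0,0,0],
    [0.28,0,0,0,0],
    [0.28,0,0,-0.005,0],
    [0.28,0,0,-0.03,0],
    [0.28,0,0,-0.05,0],
    [0.28,0,0,-0.04,0],
    [0.28,0,0,0,0],
  ],
)

```text
clock: 9.15
eef_pos: [497.8, 254.6, 293.0]
eef_rot: [-3.139, -0.005, -0.0]
wrist_force: [-0.5, 0.6, 0.1]
finger_gap: 60.0
finger_force: 0.0
```

Run:
```python
from h import *
for _ in range(2): print(needle())
w=cam("wrist"); s=manip.read_state(); print(s["clock"],s["eef_pos"])
np.save("w5.npy",w,allow_pickle=True)
P=pts(w); t=cam("top"); T=pts(t); m=(np.hypot(T[...,0]-496,T[...,1]-254)<20)&(T[...,2]>168); print("top cam heights",np.sort(np.round(T[...,2][m],0))[::8])
```

```text
{'n': array([0.644, 0.049, 0.764]), 'C': array([601.1, 263.7,  73.1]), 'tip': array([14.7,  1.4]), 'r': 18.0, 'needle': np.float64(1.4789764873862146), 'line': array([ 0.995, -0.101,  5.628,  2.129], dtype=float32), 'mk': array([-13.7,  58.7]), 'marker': np.float64(-0.2295303871979711), 'diff': np.float64(-1.7085068745841856), 'N': 320}
{'n': array([0.645, 0.053, 0.763]), 'C': array([601.1, 263.7,  73.1]), 'tip': array([14.8,  1.3]), 'r': 18.0, 'needle': np.float64(1.4855138097226086), 'line': array([ 0.994, -0.108,  5.693,  2.071], dtype=float32), 'mk': array([-13.5,  58.8]), 'marker': np.float64(-0.2261563386960485), 'diff': np.float64(-1.7116701484186572), 'N': 320}
9.3 [496.72583274 254.10006285 288.5491016 ]
top cam heights [587. 590. 590. 590. 590. 591. 591. 591. 591. 591. 591. 591. 592. 592.
 592. 592. 592. 592. 592. 592. 592. 593. 593. 593. 593. 593. 593. 593.
 593. 593. 593. 593. 593. 593. 593. 594. 594. 594. 594. 594. 594. 594.
 594. 594. 594. 594. 594. 594. 594. 594. 594. 594. 594. 594. 594. 594.
 594. 594. 594. 594. 595. 595. 595. 595. 595. 595. 595. 595. 595. 595.
 595. 595. 595. 595. 595. 595. 595. 595. 595. 595. 595. 595. 595. 595.
 595. 595. 595. 595. 595. 595. 595. 595. 595. 595. 595. 595. 595. 595.
 595. 596. 596. 596. 596. 596. 596. 596. 596. 596. 596. 596. 596. 596.
 596. 596. 596. 596. 596. 596. 596. 596. 596. 596. 596. 596. 596. 596.
 597. 597. 597. 597. 597. 597. 597. 597. 597.]
```

```bash
cat >> h.py <<'E'
def needle2(c=None,mk=(341.6,194.5)):
    """needle angle from all needle pixels (black-hat) within 33 mm of the pivot, pivot (-.3,2.7)"""
    c=c or cam("scene"); P=pts(c); q=P[200:238,328:364].reshape(-1,3); q=q[(q[:,2]>20)&(q[:,2]<200)]
    m=q.mean(0); n=np.linalg.svd(q-m,full_matrices=False)[2][2]; n=n*np.sign(n[0]); up=np.array([0,0,1.])-n[2]*n; up/=np.linalg.norm(up); rt=np.cross(up,n)
    C=onplane(c,m,n,346.1,216.8); C=C-.3*rt+2.7*up
    K=4;S=130;a=(np.arange(S*K)-S*K/2)/K; gx,gy=np.meshgrid(a,-a); X=(C+gx[...,None]*rt+gy[...,None]*up-np.array(c["eye"]))@rot(c)
    u=(X[...,0]/X[...,2]*c["fx"]+c["cx"]).astype(np.float32); v=(X[...,1]/X[...,2]*c["fy"]+c["cy"]).astype(np.float32)
    o=cv2.remap(c["img"],u,v,cv2.INTER_CUBIC); g=o.min(2)
    bh=cv2.morphologyEx(g,cv2.MORPH_BLACKHAT,cv2.getStructuringElement(cv2.MORPH_ELLIPSE,(61,61))).astype(float)
    th=np.arange(-np.pi,np.pi,.01); rr=np.arange(14,31,.5)
    pol=lambda r:bh[np.round(S*K/2-np.outer(np.cos(th),r)*K).astype(int),np.round(S*K/2+np.outer(np.sin(th),r)*K).astype(int)]
    s=cv2.GaussianBlur(pol(np.arange(19,33,.5)).mean(1)[None],(15,1),3)[0]; t=th[s.argmax()]
    w=pol(np.arange(19,33,.5)).mean(1); k=abs(th-t)<.15; tip=(th[k]*w[k]**2).sum()/(w[k]**2).sum()
    mkp=(onplane(c,m,n,*mk)-C); return round(tip,3),round(float(s.max())),round(float(np.arctan2(mkp@rt,mkp@up)),3),o
E
python3 - <<'E'
from h import *
a=np.load("dial1.npy",allow_pickle=True).item(); print("pressed 1st",needle2(a)[:3])
c=cam("scene"); np.save("dial2.npy",c,allow_pickle=True); r=needle2(c); print("core1",r[:3]); cv2.imwrite("pics/rect2.png",r[3])
w=cam("wrist"); s=manip.read_state(); print(s["eef_pos"]); np.save("w5.npy",w,allow_pickle=True)
P=pts(w); m=np.hypot(P[...,0]-496,P[...,1]-254)<35; h=np.round(P[...,2][m]); print(np.unique(h[h>150],return_counts=True))
E
```

```text
pressed 1st (np.float64(-1.685), 105, -0.234)
core1 (np.float64(-1.461), 83, -0.235)
[496.78006956 254.12089078 288.51474079]
(array([156., 157., 158., 159., 160., 161., 162., 163., 164., 165., 166.,
       167., 168., 169., 170., 171., 172., 173., 174., 175., 176., 177.,
       178., 180., 181., 182., 183., 184., 185., 186., 187., 188., 189.,
       190., 191., 192., 193., 194., 195., 196., 197., 198., 199., 200.,
       201., 202., 203., 204., 205., 287., 288., 289., 290., 291., 292.,
       293., 294., 295., 296., 297., 298., 299., 300., 301., 302., 303.,
       304., 305., 306., 307., 308., 309., 310., 311., 312., 313., 314.,
       315., 316., 317., 318., 319., 320., 321., 322., 323., 324., 325.,
       326., 327., 328., 329., 330., 331., 332., 333., 334., 335., 336.,
       337., 338., 339., 340., 341., 342., 343., 344., 345., 346., 347.,
       348., 349., 350., 351., 352., 353., 354., 355., 356., 357., 358.,
       359., 360., 361., 362., 363., 364., 365., 366., 367., 368., 369.,
       370., 371., 372., 373., 374., 375., 376., 377., 378., 379., 380.,
       381., 382., 383.,
[... 776 characters left out ...]
  30,   33,   31,   33,   29,   33,   33,   26,   42,   33,
         30,   48,   22,   49,   42,   33,   35,   43,   39,   48,   47,
         37,   41,   51,   48,   47,   53,   47,   43,   49,   49,   40,
         51,   42,   56,   51,   44,   40,   48,   46,   40,   72,   84,
         50,   28,   28,   27,   26,   30,   25,   31,   31,   31,   28,
         28,   19,   29,   37,   31,   42,   48,   51,   62,   58,   72,
         72,   78,   91,   71,   88,   95,   88,   99,   82,  102,  102,
        118,   97,  121,  105,   97,  137,  233,  400,  553,  754, 1395,
       2094,  506,   39,   11,    6,    1,    5,   30,  353,  768,  881,
        494,   45,   18,  359,  969,  964,  219,    7]))
```

View pics/rect2.png

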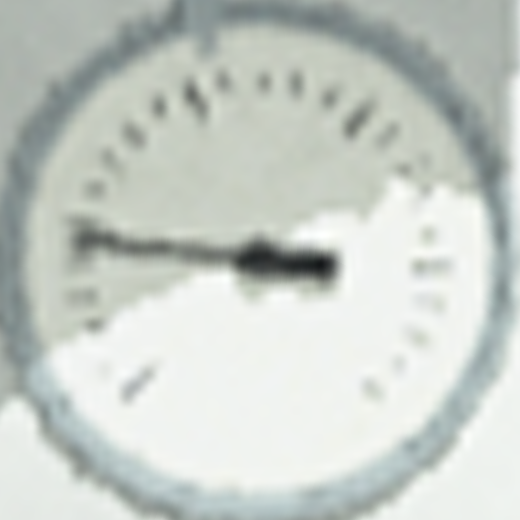

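The rectified dial shows the zero mark at (137,383), which is -2.356 rad. The needle tip at (80,238) gives about 0.9 rad for core 1, and the marker tip at (208,50) is about 2.11 rad. Core 1 lies flat: its top is at 171 and the pan at 158. Now the second core.

arm_command(
  plan=[
    [0.6,0,0.03,0,0],
    [0.6,0,0.054,0,0],
    [0.6,0,0.054,0,0],
    [0.6,0,0.054,0.03,0],
    [0.6,0,0.054,0.03,0],
    [0.6,-0.001,0.054,0.03,0],
    [0.6,-0.001,0.054,0.03,0],
    [0.6,-0.001,0.054,0.03,0],
    [0.6,-0.001,0.054,0.03,0],
    [0.6,-0.0013,0.054,0.0225,0],
    [0.6,0,0,0.02,0],
    [0.6,0,0,0,0],
    [0.6,0,0,0,0],
  ],
)

```text
clock: 11.08
eef_pos: [491.9, -261.4, 67.8]
eef_rot: [3.141, -0.0, 0.001]
wrist_force: [0.1, 0.6, 0.4]
finger_gap: 75.2
finger_force: 0.0
```

Run:
```python
from h import *
c=cam("wrist"); s=manip.read_state(); print(s["clock"],s["eef_pos"],s["eef_rot"],s["finger_gap"])
for o in dark(c,16): print(o)
```

```text
11.125 [ 492.10528273 -261.40507587   68.09025424] [ 3.14098945e+00 -1.00068307e-03  6.52197166e-04] 75.0466430008923
(array([261., 316.]), 330.1, -264.7, 245.9)
(array([253., 209.]), 492.6, -261.6, 25.0)
(array([382., 198.]), 501.2, -365.4, 25.9)
(array([112.,  91.]), 583.1, -158.1, 25.7)
(array([392.,  74.]), 595.2, -362.4, 16.1)
(array([250.,  80.]), 590.1, -259.8, 30.0)
```

arm_command(
  plan=[
    [0.6,-0.0005,0,0.025,0],
    [0.6,0,0,0.022,0],
    [0.6,0,0,0.0133,0],
    [0.6,0,0,0,0],
    [-1,0,0,0,0],
    [-1,0,0,0,0],
    [-1,0,0,0,0],
    [-1,0,0,0,0],
    [-1,0,0,0,0],
    [-1,0,0,0,0],
  ],
  newtons=10,
)

```text
clock: 12.38
eef_pos: [491.3, -261.9, 7.3]
eef_rot: [3.141, -0.001, -0.0]
wrist_force: [-1.0, 1.3, 6.3]
finger_gap: 47.6
finger_force: 10.0
```

arm_command(
  plan=[
    [-1,0,0,-0.03,0],
    [-1,0,0,-0.055,0],
    [-1,0,0,-0.06,0],
    [-1,0,0,-0.06,0],
    [-1,0,-0.03,-0.02,0],
    [-1,0,-0.055,0,0],
    [-1,0,-0.055,0,0],
    [-1,0,-0.055,0,0],
    [-1,0,-0.055,0,0],
    [-1,0.001,-0.055,0,0],
    [-1,0.001,-0.055,0,0],
    [-1,0.001,-0.055,0,0],
    [-1,0.001,-0.055,0,0],
    [-1,0.0006,-0.046,0,0],
    [-1,0,0,0,0],
    [-1,0,0,0,0],
  ],
)

```text
clock: 14.38
eef_pos: [495.7, 253.8, 231.5]
eef_rot: [3.141, 0.001, -0.0]
wrist_force: [-0.7, -0.4, -1.1]
finger_gap: 47.8
finger_force: 10.0
```

Run:
```python
from h import *
s=manip.read_state(); print(s["clock"],s["eef_pos"],s["eef_rot"],s["finger_gap"],s["wrist_force"])
```

```text
14.375 [495.7025608  253.7974907  231.52748497] [ 3.14114526e+00  6.14971107e-04 -5.70479115e-05] 47.83749719918849 [-0.71156439 -0.38904919 -1.08242319]
```

```bash
cat >> h.py <<'E'
def edges(a,lo,th):
    a=a.astype(float)-th; i=np.where(a[:-1]*a[1:]<0)[0]; return [round(lo+k+a[k]/(a[k]-a[k+1]),1) for k in i]
def held(c,zt,x0,y0):
    """world crossings of the dark core along its central column and row, on plane zt"""
    w=rot(c).T@(np.array([x0,y0,zt])-np.array(c["eye"])); u0=w[0]/w[2]*c["fx"]+c["cx"]; v0=w[1]/w[2]*c["fy"]+c["cy"]
    g=c["img"].max(2); u=int(round(u0));v=int(round(v0))
    col=edges(g[v-55:v+56,u-1:u+2].mean(1),v-55,85); row=edges(g[v-1:v+2,u-60:u+61].mean(0),u-60,85)
    print("uv",u,v); print("col",[(r,round(ray(c,u,r,zt)[0],1)) for r in col]); print("row",[(r,round(ray(c,r,v,zt)[1],1)) for r in row])
E
python3 - <<'E'
from h import *
c=cam("wrist"); s=manip.read_state(); p=s["eef_pos"]; print(p)
held(c,p[2]+8.5,p[0]-.5,p[1]+.8)
g=c["img"].max(2); z=pts(c)[...,2]
u=251; print(g[190:290,u].tolist()); print(np.round(z[190:290:3,u]).astype(int).tolist())
w=np.load("w2.npy",allow_pickle=True).item(); print("core1 ref"); held(w,255.8,433.5,252.3)
E
```

```text
[495.85388185 253.41965241 231.71013782]
uv 252 241
col [(np.float64(191.7), np.float64(526.5)), (np.float64(197.3), np.float64(523.0)), (np.float64(218.5), np.float64(509.8)), (np.float64(251.9), np.float64(487.8)), (np.float64(274.4), np.float64(472.2)), (np.float64(293.6), np.float64(458.3))]
row [(np.float64(204.1), np.float64(283.6)), (np.float64(232.1), np.float64(266.3)), (np.float64(270.0), np.float64(242.9)), (np.float64(298.6), np.float64(225.3))]
[35, 45, 102, 100, 101, 100, 101, 104, 43, 23, 26, 27, 28, 33, 45, 44, 42, 41, 41, 40, 40, 40, 38, 38, 38, 37, 37, 35, 27, 129, 159, 157, 155, 153, 152, 152, 153, 153, 155, 157, 157, 157, 156, 154, 155, 148, 140, 140, 138, 139, 139, 138, 137, 137, 137, 137, 138, 138, 137, 139, 140, 145, 62, 23, 25, 26, 25, 25, 25, 28, 40, 72, 70, 67, 66, 66, 63, 63, 61, 35, 38, 36, 36, 32, 53, 172, 168, 166, 168, 169, 167, 161, 159, 159, 157, 158, 162, 161, 159, 159]
[172, 169, 178, 232, 238, 241, 241, 241, 239, 240, 204, 203, 203, 203, 202, 203, 158, 158, 159, 159, 158, 230, 234, 239, 239, 240, 241, 238, 239, 0, 0, 1, -1, 0]
core1 ref
uv 251 241
col [(np.float64(199.3), np.float64(460.4)), (np.float64(220.2), np.float64(447.3)), (np.float64(253.3), np.float64(425.4)), (np.float64(275.5), np.float64(410.0)), (np.float64(293.6), np.float64(396.9))]
row [(np.float64(202.8), np.float64(282.4)), (np.float64(231.8), np.float64(264.5)), (np.float64(270.4), np.float64(240.6)), (np.float64(300.0), np.float64(222.4))]
```

Run:
```python
from h import *
c=cam("wrist"); print(manip.read_state()["eef_pos"])
P=pts(c); z=P[...,2]
m=((abs(z-203)<3)&(np.hypot(P[...,0]-496,P[...,1]-254)<20)).astype(np.uint8)
g=c["img"].max(2)
# far edge: last row of spindle top per column inside the hole; fit circle r 12.25
q=[]
for u in range(236,268):
    r=np.where(m[222:262,u])[0]
    if len(r)>3: q.append(ray(c,u,222+r.max()+.5,203.2)[:2])
q=np.array(q); f=least_squares(lambda p:np.hypot(*(q-p).T)-12.25,[496,254],loss="soft_l1"); print("spindle",f.x,np.abs(f.fun).mean(),len(q))
print([''.join('#' if m[v,u] else ('.' if z[v,u]>225 else '-') for u in range(226,278)) for v in (219,226,232,235,236,237,238)])
```

```text
[495.95946755 253.23422444 231.85348371]
spindle [495.78977143 254.98482668] 0.18715763090936136 28
['.....................#########......................', '.........-##############################---.........', '......---------####################-----------......', '......--------------#########-----------------......', '......----------------------------------------......', '......----------------------------------------......', '......----------------------------------------......']
```

arm_command(
  plan=[
    [-1,0,-0.0006,0.01,0],
    [-1,0,0,0.008,0],
    [-1,0,0,0.004,0],
    [-1,0,0,0.004,0],
    [-1,0,0,0.004,0],
    [-1,0,0,0.004,0],
    [-1,0,0,0,0],
    [-1,0,0,0,0],
  ],
)

```text
clock: 15.48
eef_pos: [495.9, 254.9, 198.0]
eef_rot: [-3.141, -0.0, -0.0]
wrist_force: [-0.2, 0.2, -0.9]
finger_gap: 47.9
finger_force: 10.0
```

Run:
```python
from h import *
print(needle2()[:3]); s=manip.read_state(); print(s["clock"],s["eef_pos"],s["wrist_force"])
c=cam("wrist"); P=pts(c); z=P[...,2]; m=np.hypot(P[...,0]-496,P[...,1]-254.9)<11; print("in-hole height",np.median(z[m]),np.percentile(z[m],[20,80]))
```

```text
(np.float64(-1.495), 84, -0.232)
15.525 [495.88861881 254.88156139 198.01672149] [ 0.93497537  0.09981289 -1.17562741]
in-hole height 203.12610180088924 [202.6301521 203.6493526]
```

The needle and spindle height are unchanged while the core's underside is about 9 mm below the spindle's top, so it is threaded. I lower it and let go.

arm_command(
  plan=[
    [-1,0,0,0.01,0],
    [-1,0,0,0.008,0],
    [-1,0,0,0.004,0],
    [-1,0,0,0.002,0],
    [-1,0,0,0.002,0],
    [-1,0,0,0.0015,0],
    [-1,0,0,0,0],
    [-1,0,0,0,0],
    [0.28,0,0,0,0],
    [0.28,0,0,0,0],
    [0.28,0,0,0,0],
    [0.28,0,0,-0.005,0],
    [0.28,0,0,-0.03,0],
    [0.28,0,0,-0.05,0],
    [0.28,0,0,-0.03,0],
    [0.28,0,0,0,0],
    [0.28,0,0,0,0],
  ],
)

```text
clock: 17.7
eef_pos: [495.6, 254.7, 284.4]
eef_rot: [3.141, 0.001, -0.0]
wrist_force: [-0.9, -0.7, -0.9]
finger_gap: 60.3
finger_force: 0.0
```

Run:
```python
from h import *
for _ in range(2): r=needle2(); print(r[:3])
cv2.imwrite("pics/rect3.png",r[3])
c=cam("wrist"); s=manip.read_state(); print(s["clock"],s["eef_pos"],s["finger_gap"])
P=pts(c); z=P[...,2]
R_=np.hypot(P[...,0]-496,P[...,1]-255)
for n,a,b,lo in (("spindle",0,9,185),("core top",16,22,165),("pan",40,60,140)):
    m=(R_>a)&(R_<b)&(z<220)&(z>lo); print(n,m.sum(),np.percentile(z[m],[10,50,90]))
```

```text
(np.float64(-0.639), 99, -0.235)
(np.float64(-0.642), 99, -0.237)
17.85 [495.57933568 254.74760038 284.2095555 ] 59.860769040296816
spindle 279 [196.37469367 197.24707352 198.02778383]
core top 663 [177.24672471 178.13705108 179.05819729]
pan 5322 [151.28945388 152.17007833 153.07105286]
```

The needle stands at -0.64, the marker at -0.235, so it is still about 0.4 rad short and a third core is needed. Both cores lie flat (stack height 26 mm).

arm_command(
  plan=[
    [0.6,0.005,0.025,0,0],
    [0.6,0.0097,0.0455,0,0],
    [0.6,0.0097,0.0455,0,0],
    [0.6,0.0097,0.0455,0.033,0],
    [0.6,0.0097,0.0455,0.033,0],
    [0.6,0.0097,0.0455,0.033,0],
    [0.6,0.0097,0.0455,0.033,0],
    [0.6,0.0097,0.0455,0.033,0],
    [0.6,0.0097,0.0455,0.033,0],
    [0.6,0.0047,0.0217,0.02,0],
    [0.6,0,0,0,0],
    [0.6,0,0,0,0],
  ],
)

```text
clock: 19.35
eef_pos: [583.1, -155.2, 67.8]
eef_rot: [-3.142, -0.0, 0.0]
wrist_force: [-0.4, 0.8, 0.6]
finger_gap: 75.2
finger_force: 0.0
```

Run:
```python
from h import *
c=cam("wrist"); s=manip.read_state(); print(s["clock"],s["eef_pos"],s["eef_rot"],s["finger_gap"])
for o in dark(c,16): print(o)
```

```text
19.4 [ 583.30234378 -155.00257239   68.17645241] [ 3.14143300e+00 -8.95808950e-04  6.47508699e-04] 75.44800268056535
(array([250., 314.]), 424.3, -158.3, 246.1)
(array([253., 207.]), 585.4, -155.3, 25.0)
(array([501., 193.]), 597.5, -356.3, 16.6)
(array([379., 198.]), 591.8, -256.8, 31.6)
```

arm_command(
  plan=[
    [0.6,0.001,0.0005,0.025,0],
    [0.6,0,0,0.022,0],
    [0.6,0,0,0.0134,0],
    [0.6,0,0,0,0],
    [-1,0,0,0,0],
    [-1,0,0,0,0],
    [-1,0,0,0,0],
    [-1,0,0,0,0],
    [-1,0,0,0,0],
    [-1,0,0,0,0],
  ],
  newtons=10,
)

```text
clock: 20.65
eef_pos: [584.3, -156.5, 7.4]
eef_rot: [3.141, -0.001, -0.0]
wrist_force: [-1.8, 0.4, 5.8]
finger_gap: 47.4
finger_force: 10.0
```

arm_command(
  plan=[
    [-1,0,0,-0.03,0],
    [-1,0,0,-0.055,0],
    [-1,0,0,-0.06,0],
    [-1,0,0,-0.06,0],
    [-1,-0.005,-0.03,-0.02,0],
    [-1,-0.011,-0.05,0,0],
    [-1,-0.011,-0.05,0,0],
    [-1,-0.011,-0.05,0,0],
    [-1,-0.011,-0.05,0,0],
    [-1,-0.011,-0.05,0,0],
    [-1,-0.011,-0.05,0,0],
    [-1,-0.011,-0.05,0,0],
    [-1,-0.0064,-0.03,0,0],
    [-1,0,0,0,0],
    [-1,0,0,0,0],
  ],
)

```text
clock: 22.52
eef_pos: [495.8, 253.0, 231.7]
eef_rot: [3.141, 0.0, -0.0]
wrist_force: [-0.5, -1.7, -1.0]
finger_gap: 47.4
finger_force: 10.0
```

```bash
cat >> h.py <<'E'
def align(hs):
    c=cam("wrist"); s=manip.read_state(); p=s["eef_pos"]; print(s["clock"],p,s["eef_rot"],s["finger_gap"])
    held(c,p[2]+8.5,p[0]-.3,p[1]+1)
    P=pts(c); z=P[...,2]; m=(abs(z-hs)<3)&(np.hypot(P[...,0]-496,P[...,1]-255)<20); q=[]
    for u in range(236,268):
        r=np.where(m[222:262,u])[0]
        if len(r)>3: q.append(ray(c,u,222+r.max()+.5,hs)[:2])
    q=np.array(q); print(len(q))
    if len(q)>4: f=least_squares(lambda a:np.hypot(*(q-a).T)-12.25,[496,255],loss="soft_l1"); print("spindle",f.x,np.abs(f.fun).mean())
    print(c["img"].max(2)[195:280,251].tolist())
E
python3 -c "
from h import *
align(197.2)"
```

```text
22.575 [495.96098494 252.76413881 231.81749729] [ 3.14136269e+00  2.20189956e-04 -1.07999970e-03] 47.42684560979328
uv 251 240
col [(np.float64(193.7), np.float64(525.3)), (np.float64(197.5), np.float64(523.0)), (np.float64(219.0), np.float64(509.5)), (np.float64(232.5), np.float64(500.8)), (np.float64(236.6), np.float64(498.1)), (np.float64(252.5), np.float64(487.4)), (np.float64(274.4), np.float64(472.2)), (np.float64(293.6), np.float64(458.4))]
row [(np.float64(204.3), np.float64(282.7)), (np.float64(231.6), np.float64(265.8)), (np.float64(270.4), np.float64(241.9)), (np.float64(298.4), np.float64(224.6))]
25
spindle [495.78862419 255.02228547] 0.2074743298832533
[102, 101, 104, 64, 24, 24, 25, 27, 27, 48, 44, 42, 41, 41, 41, 39, 40, 38, 40, 37, 38, 36, 34, 30, 94, 162, 157, 152, 145, 235, 238, 150, 154, 157, 157, 157, 160, 127, 35, 34, 37, 27, 123, 140, 137, 138, 138, 138, 139, 138, 138, 137, 136, 132, 132, 133, 136, 145, 31, 22, 26, 25, 27, 26, 26, 37, 73, 70, 68, 64, 64, 62, 62, 62, 35, 37, 34, 35, 33, 23, 173, 170, 168, 168, 170]
```

arm_command(
  plan=[
    [-1,0,-0.0013,0.012,0],
    [-1,0,0,0.01,0],
    [-1,0,0,0.005,0],
    [-1,0,0,0.004,0],
    [-1,0,0,0.004,0],
    [-1,0,0,0.004,0],
    [-1,0,0,0,0],
    [-1,0,0,0,0],
  ],
)

```text
clock: 23.58
eef_pos: [495.8, 255.0, 193.1]
eef_rot: [-3.141, -0.0, -0.0]
wrist_force: [0.2, -0.0, -1.6]
finger_gap: 47.8
finger_force: 10.0
```

Run:
```python
from h import *
print(needle2()[:3]); s=manip.read_state(); print(s["clock"],s["eef_pos"],s["wrist_force"])
c=cam("wrist"); P=pts(c); z=P[...,2]; m=np.hypot(P[...,0]-496,P[...,1]-254.9)<11; print("in-hole height",np.median(z[m]),np.percentile(z[m],[20,80]))
```

```text
(np.float64(-0.643), 100, -0.235)
23.625 [495.80090863 254.97262671 193.14510027] [-0.68446075  0.15483673 -0.56810153]
in-hole height 197.15797505914622 [196.63616735 197.66871889]
```

arm_command(
  plan=[
    [-1,0,0,0.006,0],
    [-1,0,0,0.004,0],
    [-1,0,0,0.002,0],
    [-1,0,0,0.002,0],
    [-1,0,0,0.0015,0],
    [-1,0,0,0,0],
    [-1,0,0,0,0],
    [0.28,0,0,0,0],
    [0.28,0,0,0,0],
    [0.28,0,0,0,0],
    [0.28,0,0,-0.005,0],
    [0.28,0,0,-0.03,0],
    [0.28,0,0,-0.05,0],
    [0.28,0,0,-0.03,0],
    [0.28,0,0,0,0],
    [0.28,0,0,0,0],
    [0.28,0,0,0,0],
  ],
)

```text
clock: 25.8
eef_pos: [495.4, 254.8, 291.2]
eef_rot: [3.141, 0.002, -0.0]
wrist_force: [0.5, -0.3, -0.2]
finger_gap: 60.1
finger_force: 0.0
```

Run:
```python
from h import *
for _ in range(2): r=needle2(); print(r[:3])
cv2.imwrite("pics/rect4.png",r[3])
c=cam("wrist"); s=manip.read_state(); print(s["clock"],s["eef_pos"],s["finger_gap"])
P=pts(c); z=P[...,2]; R_=np.hypot(P[...,0]-496,P[...,1]-255)
for n,a,b,lo in (("spindle",0,9,187),("core top",16,22,170),("pan",40,60,135)):
    m=(R_>a)&(R_<b)&(z<220)&(z>lo); print(n,m.sum(),np.percentile(z[m],[10,50,90]))
```

```text
(np.float64(0.407), 94, -0.235)
(np.float64(0.405), 94, -0.237)
25.95 [495.60578295 254.9196156  291.8334553 ] 60.25866350112219
spindle 257 [188.87055921 189.66899525 190.58480394]
core top 698 [182.62912279 183.56281786 184.41678944]
pan 4856 [143.68073654 144.60090581 145.52805759]
```

View pics/rect4.png

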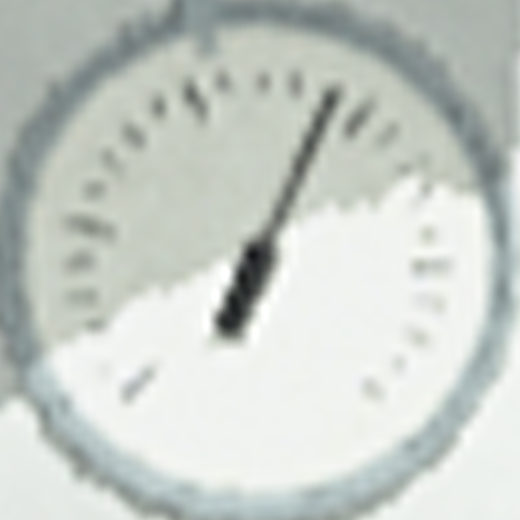

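The needle tip at (335,92) is well past the marker tab at (208,50). The three cores lie flat (stack 39 mm above the pan) and the gripper is clear above them, so I hand in.

```bash
python3 -c "
from cell import ticket
print(ticket.sign_off())"
```

```text
the job is handed in; nothing more can be done
None
```

The order is done and handed in at about 26 s: three middle-sized cores lie flat on the spindle, the third took the needle about 0.64 rad past the marker tab, and the fourth was left on the mat.

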